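# Load a block into the desktop engraver and start it

## Task

Set up the lino block for engraving: with a fingertip hooked behind the lip of the engraver's tray, draw the tray all the way out, then push the block along the tray floor until it sits flush against both corner stops (the rear one and the left one). Then slide the tray fully shut with the block still in its corner and press the start button on the hood right down. Use fingertips only: do not lift or carry the block, do not start the machine while the tray is open, and leave the loupe, the graver and the ink tin where they are.

Things in the scene. Friction and masses are not known exactly. Their poses are not given: they have to be found in the camera images.
- engraver: desktop block engraver fixed on the bench, a grey-painted box 230 wide (y) x 225 deep (x). Origin: middle of its front edge, at bench height. x points into the machine (away from the robot side), y to its left, z up. The hood over the mouth is 78 high from x = 0 to 88; behind x = 88 the housing is 135 high and has an amber window in its top. The tray slides out of the mouth along -x.
- work_tray (a joint): how far the tray is drawn out along the engraver's -x, m: 0 = fully shut, 0.150 = fully out against its stop; it starts shut or up to 12 mm ajar. It slides with about 4 N of friction and stays where it is left (pushing hard on the rear stop moves the tray inward).
- trough (a point): point on the moving tray: middle of the floor of the finger trough on the tray's front, 17 above the bench. The trough is 40 wide (20 to either side in x), 124 long in y, open above and at the ends. At -x stands the aluminium lip, 4 thick (rolled edge 6), top 33 above the point; at +x the tray's light grey front panel, top 37 above it. Pulling the lip opens the tray, pushing the panel shuts it.
- tray_corner (a point): point on the tray, moving with it: the inside corner of the two aluminium stops, at tray floor height (26 above the bench). Axes as the engraver's: the flat tray floor reaches 125 from it along -x (to the front panel) and 162 along -y (to a low rim 6 high); the rear stop runs along y, the left stop along x, both 12 above the floor. 151 of x lie between this point and the trough point. With the tray fully out the corner is 21 in front of the engraver's front edge.
- block_centre (a point): centre of the block (half-way up): plywood faced with grey lino, 50 (its x) x 80 (its y) x 23 high, 0.12 kg, lying loose on the tray floor, hidden in the machine at the start, 6 to 34 mm off either stop and turned up to 0.12 rad. It belongs with its 80 mm side along the rear stop: its centre is then 25 along -x and 40 along -y from tray_corner.
- start_button (a joint): travel of the start button, m: 0 = released, 0.005 = right down; spring return, 1.4 N at first, about 5 N right down.
- button_top (a point): middle of the top of the round grey start button (27 diameter, in a steel ring 3 high) on the flat hood, at the right front; the cap stands 5 above the ring when released, 86 above the bench. It is pressed straight down.
- loupe: black loupe, 42 diameter x 40 high, standing on the bench to the left of the tray; origin in the middle of its underside
- graver_2: graver (engraving tool) with wooden mushroom handle, about 30 x 120 x 27, lying on the bench to the right of the tray; origin in the middle of its underside
- ink_tin_3: flat round ink tin, 62 diameter x 26 high, on the bench to the left of the engraver; origin in the middle of its underside

How it is judged:
By the outcome, as a careful person would: the job done as asked, in the order asked, and still so for the second after the job is handed in, with the robot touching nothing.
It also fails if it takes over 54 s, if anything falls off the work surface, if the arm or the gripper's body presses on something with over 40 N, if the wrist force passes 120 N, or if a joint passes its speed limit or range.

## Robot

A 6-joint arm with a two-finger parallel gripper is mounted at the origin on a cart in front of the work surface, level with it; the furniture and walls round the work are solid. World frame = base frame: x ahead of the robot, y to its left, z up, the work surface at z = 0. Lengths are in m, angles in rad, forces in N, time in s.
With the tool pointing down it reaches from about 0.225 to 0.725 m from the base axis. Payload 3.1 kg.
Tool frame: the origin (TCP) lies on the centre line of the jaws, within the pads' length; the fingertips stand 19 mm ahead of it and the grasp point (between the pads) is the TCP; z points along the fingers, y is the direction in which the jaws open and shut (so a half turn about z gives the same grasp; the last joint's range is limited). The gripper opens to 85 mm and grips with 20 to 120 N. Pads are 22 mm wide; open, the fingers measure 114 mm over their backs; the gripper's body (76 mm by 85 mm) begins 54 mm behind the grasp point. The pads swing forward as they close: fully open they stand 13 mm farther back than shut.
Start: joints at [1.039, 0.048, 0.099, 1.622, 0, 1.443], TCP at [0.206, 0.483, 0.215] pointing down, gripper open.
Joint ranges: [-2.91, 2.91], [-0.99, 1.94], [-1.21, 1.42], [-2.12, 2.29], [-1.49, 1.47], [-3.14, 3.14]. Speed limits (rad/s): [2.79, 2.79, 3.14, 3.14, 3.14, 3.14].

## Interface

Orientations are given as a rotation vector (axis times angle).
In Python, from cell import manip, vision gives the robot as it stands.
- The arm moves only by the tool step_arm, never from a script. Its argument "moves" is a list of rows, each a list of 7 numbers: the turn, a rotation vector about the tool's x, y, z in degrees, then the shift along the tool's x, y, z in cm, then the finger opening in cm, from 0 to 8.54. In form: [[ax, ay, az, x, y, z, fingers], ...]. A call has 1 to 20 rows; each row is the pose to reach, as a shift and turn from the pose commanded when the call began, along the tool's axes at that moment; what a row does not reach only later rows make up. A row lasts 1/12 s, in which the tool goes at most 41.7 mm and 7.16 degrees, less where a joint would pass 70% of its speed; a pose out of reach is approached as far as the arm can. A call with a gripper value outside its range is refused whole. The fingers move at their own pace and stop on an object; "newtons" is the grip in N (left out, the last holds). Time passes only in rows, so rows that repeat a pose let the fingers close. It gives the time, the measured TCP pose, the force and the opening at its end, in the units of the state.
- manip.read_state(): the state, without advancing time (a new reading comes with each control period).
- vision.camera(name): name is "scene" or "top" or "wrist"; returns a dict with "pixels" (480x640x3 uint8, blue, green, red), "fovy" (degrees; the focal length in pixels is half the picture's height over the tangent of half this angle, whatever the lens; pixels are square), "cx", "cy" (the principal point, pixels), "rvec" (rotation vector, rad) and "tvec" (3), from world to camera coordinates, as OpenCV has them. Camera axes: x right, y down, z forward; pixel columns grow to the right and rows downward; lengths in m; the calibration is good to about 2 mm. A picture is of the moment at which its call begins. There is no depth.
- manip.sign_off(): hands the job in, once; it reports no verdict.
The state is a dict: "time": time; "qpos": joint angles; "joint_vel": joint speeds; "joint_efforts": joint torques, N m; "ee_pos": TCP position; "tcp_rot": TCP orientation; "force": force on the tool from outside, world axes, zero at the start; "wrist_torque": the same for the moment, N m; "gripper_width": opening from 0.0 (shut) to 1.0 (fully open).
Only numpy, scipy, OpenCV 4.12 (cv2) and the standard library are available. Lean on these libraries where they do the work, as an engineer would, in place of code of your own. Each camera call takes 0.05 s, during which the arm holds its last target. There are 200 camera calls.

## Working session

There is one attempt and no reset: what is moved stays moved. The work goes in short steps, Python scripts to look and compute and a tool call to move; the robot and the scene stay as the last step left them, time stands still between calls to the robot, and variables do not carry over. Pictures are saved under pics/ and viewed, about 8 in all and at most 12, crops included, and the job is handed in when it is done.

Besides the shell and the picture viewer there is one more tool, called after ">>>" as name(argument=value, ...), one argument or row to a line, values as JSON. step_arm: Moves the arm, as the interface text tells. Its arguments: {"type":"object","properties":{"moves":{"type":"array"},"newtons":{"type":"number"}},"required":["moves"]}

```bash
mkdir -p pics; cat > h.py <<'E'
from cell import manip, vision
import numpy as np, cv2
from scipy.spatial.transform import Rotation as R
def shot(n,f=None):
    c=vision.camera(n)
    if f: cv2.imwrite('pics/'+f,c['pixels'])
    return c
def ray(c,u,v):
    f=240/np.tan(np.radians(c['fovy'])/2)
    M=cv2.Rodrigues(np.array(c['rvec'],float))[0]; t=np.array(c['tvec'],float).ravel()
    return -M.T@t, M.T@np.array([(u-c['cx'])/f,(v-c['cy'])/f,1])
def onz(c,u,v,z):
    o,d=ray(c,u,v); return o+d*(z-o[2])/d[2]
def proj(c,p):
    f=240/np.tan(np.radians(c['fovy'])/2)
    q=cv2.Rodrigues(np.array(c['rvec'],float))[0]@np.array(p)+np.array(c['tvec'],float).ravel()
    return c['cx']+f*q[0]/q[2], c['cy']+f*q[1]/q[2]
E
python3 - <<'E'
from h import *
import pickle
cs={n:shot(n,n+'0.png') for n in('top','scene')}
pickle.dump(cs,open('c0.pkl','wb'))
for n,c in cs.items(): print(n,c['fovy'],c['cx'],c['cy'],ray(c,320,240))
s=manip.read_state();print(s['ee_pos'],s['tcp_rot'],s['gripper_width'],R.from_rotvec(s['tcp_rot']).as_matrix().round(3))
E
```

```text
top 56.49238373583812 311.7083907381811 241.48619054414064 (array([0.50102193, 0.28109383, 0.92523661]), array([ 0.10523411, -0.04055023, -0.99379929]))
scene 51.82337005743446 314.2530675350108 235.13964756249663 (array([0.13464227, 0.00421911, 0.73888829]), array([ 0.55290398,  0.28292696, -0.78388881]))
[0.20598221 0.48226901 0.21390586] [-0.62983699 -3.07707189  0.00319901] 1.002557415448015 [[-0.92   0.393 -0.001]
 [ 0.393  0.92  -0.002]
 [ 0.    -0.002 -1.   ]]
```

View pics/top0.png

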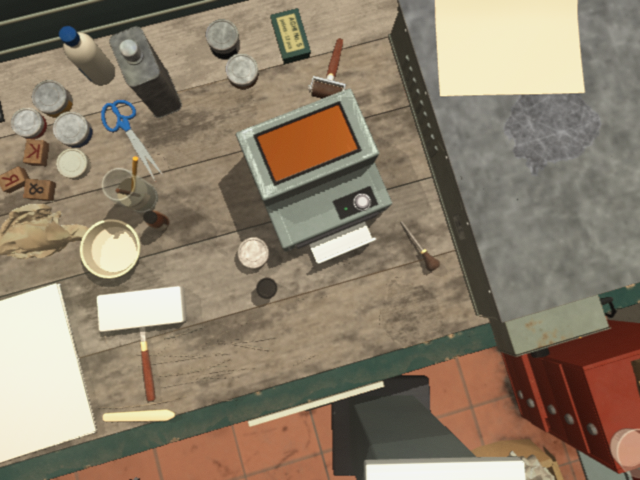

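View pics/scene0.png

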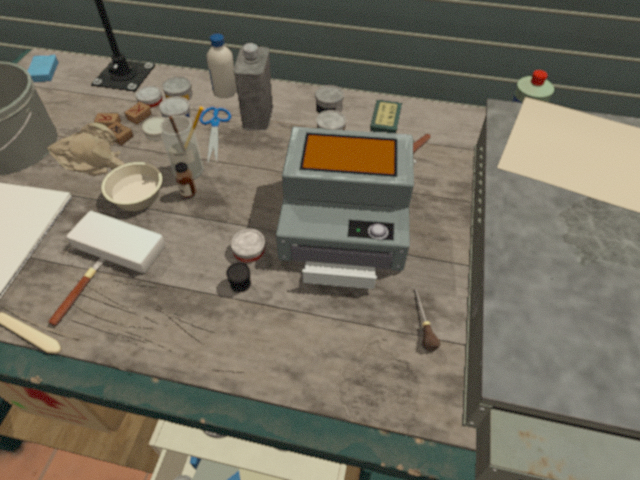

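The top view shows the engraver: hood front edge about (280,248)–(390,207), button at (362,202), lip/trough at (343,243). The loupe is at (266,288), the tin at (253,253) and the graver at (425,250). Next I'll zoom in on both views.

```bash
python3 - <<'E'
from h import *
import pickle
cs=pickle.load(open('c0.pkl','rb'))
a=cs['top']['pixels'][150:290,230:400]; b=cs['scene']['pixels'][180:320,260:430]
cv2.imwrite('pics/z0.png',np.hstack([cv2.resize(i,(400,329),interpolation=cv2.INTER_CUBIC) for i in(a,b)]))
c=cs['top']
for u,v,z in [(280,248,.078),(390,207,.078),(362,202,.086),(315,262,.05),(374,240,.05),(266,288,.04),(253,253,.026),(430,262,.027),(404,225,.005)]: print((u,v),onz(c,u,v,z).round(4))
print(onz(cs['scene'],378,231,.086))
E
```

```text
(280, 248) [0.5764 0.3229 0.078 ]
(390, 207) [0.6531 0.1104 0.078 ]
(362, 202) [0.6619 0.1654 0.086 ]
(315, 262) [0.5504 0.2559 0.05  ]
(374, 240) [0.5924 0.1386 0.05  ]
(266, 288) [0.5011 0.3528 0.04  ]
(253, 253) [0.5716 0.3798 0.026 ]
(430, 262) [0.5486 0.0225 0.027 ]
(404, 225) [0.6278 0.0675 0.005 ]
[0.65879651 0.16118787 0.086     ]
```

View pics/z0.png

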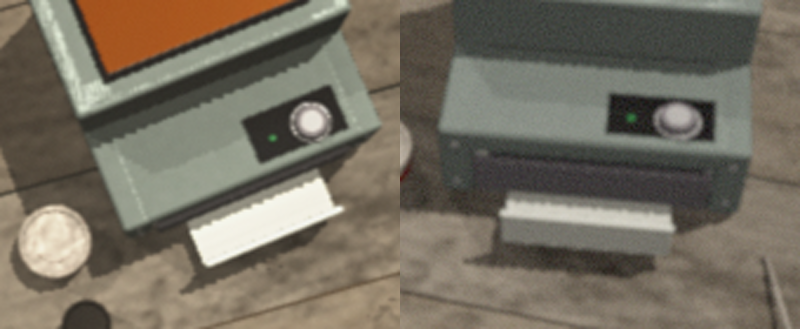

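```bash
python3 - <<'E'
from h import *
import pickle
cs=pickle.load(open('c0.pkl','rb'))
t,s=cs['top'],cs['scene']
T=lambda x,y,z:onz(t,230+x/2.353,150+y/2.353,z)
S=lambda x,y,z:onz(s,260+(x-400)/2.353,180+y/2.353,z)
for n,a,b,bt in [('top',T(133,232,.078),T(380,125,.078),T(312,122,.086)),('scene',S(441,133,.078),S(750,157,.078),S(678,116,.086))]:
    d=a-b; print(n,a.round(4),b.round(4),'w',np.linalg.norm(d),'yaw',np.degrees(np.arctan2(-d[0],d[1])),'mid',((a+b)/2).round(4),'btn',bt.round(4))
for p in [T(207,265,.05),T(343,210,.05),S(500,215,.05),S(672,231,.05)]: print(p.round(4))
E
```

```text
top [0.5751 0.3105 0.078 ] [0.6606 0.1072 0.078 ] w 0.22055472529806106 yaw 22.828782259108532 mid [0.6179 0.2088 0.078 ] btn [0.6622 0.1642 0.086 ]
scene [0.5735 0.3109 0.078 ] [0.6577 0.1036 0.078 ] w 0.2237909661887673 yaw 22.12186472718845 mid [0.6156 0.2073 0.078 ] btn [0.6624 0.1625 0.086 ]
[0.5491 0.2501 0.05  ]
[0.5938 0.135  0.05  ]
[0.5466 0.2478 0.05  ]
[0.5916 0.1328 0.05  ]
```

```bash
cat >> h.py <<'E'
YAW=np.radians(22.); O=np.array([.6165,.208,0])
def E2W(x,y,z): 
    c,s=np.cos(YAW),np.sin(YAW); return O+[c*x-s*y,s*x+c*y,z]
def W2E(p):
    c,s=np.cos(YAW),np.sin(YAW); d=np.array(p)-O; return np.array([c*d[0]+s*d[1],-s*d[0]+c*d[1],d[2]])
def go(x,y,z):
    "turn deg & shift cm for tip pointing down, tool x=-ex, tool y=ey; z of TCP"
    s=manip.read_state(); Rc=R.from_rotvec(s['tcp_rot']); c,n=np.cos(YAW),np.sin(YAW)
    Rt=R.from_matrix(np.array([[-c,-n,0],[-n,c,0],[0,0,-1]]).T if 0 else np.array([[-c,-n,0],[-n,c,0],[0,0,-1]]))
    print('turn',(Rc.inv()*Rt).as_rotvec(degrees=True).round(2),'shift',(Rc.inv().apply(E2W(x,y,z)-s['ee_pos'])*100).round(2))
E
python3 -c "
from h import *
go(-.024,0,.2)"
```

```text
turn [ -0.11  -0.06 -45.14] shift [-46.83 -10.79   1.4 ]
```

>>> step_arm(
  moves=[
    [0,0,-45,-46.8,-10.8,1.4,0],
    [0,0,-45,-46.8,-10.8,1.4,0],
    [0,0,-45,-46.8,-10.8,1.4,0],
    [0,0,-45,-46.8,-10.8,1.4,0],
    [0,0,-45,-46.8,-10.8,1.4,0],
    [0,0,-45,-46.8,-10.8,1.4,0],
    [0,0,-45,-46.8,-10.8,1.4,0],
    [0,0,-45,-46.8,-10.8,1.4,0],
    [0,0,-45,-46.8,-10.8,1.4,0],
    [0,0,-45,-46.8,-10.8,1.4,0],
    [0,0,-45,-46.8,-10.8,1.4,0],
    [0,0,-45,-46.8,-10.8,1.4,0],
    [0,0,-45,-46.8,-10.8,1.4,0],
    [0,0,-45,-46.8,-10.8,1.4,0],
    [0,0,-45,-46.8,-10.8,1.4,0],
    [0,0,-45,-46.8,-10.8,1.4,0],
  ],
)

```text
time: 1.43
ee_pos: [0.5931, 0.2005, 0.2009]
tcp_rot: [0.597, -3.083, -0.001]
force: [-1.2, 0.7, -0.6]
gripper_width: -0.002
```

```bash
python3 - <<'E'
from h import *
import pickle
c=shot('wrist','w1.png'); pickle.dump(c,open('w1.pkl','wb'))
s=manip.read_state(); print(s['time'],s['ee_pos'],s['gripper_width'],W2E(s['ee_pos']),s['qpos']); print(ray(c,320,240),c['fovy'])
go(-.024,0,.2)
E
```

```text
1.4833 [0.59301628 0.20081112 0.20127943] -0.002454315108305419 [-0.02446673  0.00213175  0.20127943] [ 2.19183236e-01  3.17221201e-01  3.78772343e-01  1.63276383e+00
  4.99986456e-04 -1.64197422e-01]
(array([0.51843651, 0.16949094, 0.35951095]), array([ 0.30046233,  0.1302104 , -0.94500674])) 65.34368494292688
turn [ 0.03 -0.02 -0.03] shift [-0.05 -0.21  0.13]
```

View pics/w1.png

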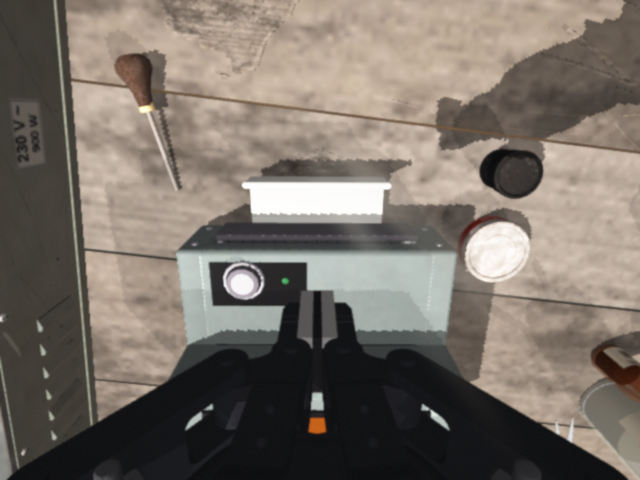

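The wrist view shows the lip as a level line at row ~183 (cols 243–391), the hood front edge at row ~250 (178–456), and the button at (243,281).

```bash
python3 - <<'E'
from h import *
import pickle
c=pickle.load(open('w1.pkl','rb'))
for n,u,v,z in [('lipL',391,185,.05),('lipR',243,185,.05),('lipout',317,180,.05),('lipin',317,190,.05),('hoodL',456,249,.078),('hoodR',178,251,.078),('btn',243,281,.086),('loupe',517,173,.04),('troughfar',317,213,.017)]:
    p=onz(c,u,v,z); print(n,p.round(4),W2E(p).round(4))
g=c['pixels'][:,330].astype(int).sum(1)//3; print(g[170:260])
E
```

```text
lipL [0.5498 0.2489 0.05  ] [-0.0466  0.0629  0.05  ]
lipR [0.5958 0.1343 0.05  ] [-0.0468 -0.0606  0.05  ]
lipout [0.5689 0.19   0.05  ] [-0.0509  0.0012  0.05  ]
lipin [0.5767 0.1932 0.05  ] [-0.0425  0.0012  0.05  ]
hoodL [0.5744 0.3124 0.078 ] [1.000e-04 1.126e-01 7.800e-02]
hoodR [0.6591 0.1059 0.078 ] [ 0.0013 -0.1107  0.078 ]
btn [0.6607 0.1629 0.086 ] [ 0.0241 -0.0584  0.086 ]
loupe [0.5014 0.3468 0.04  ] [-0.0548  0.1718  0.04  ]
troughfar [0.6033 0.2039 0.017 ] [-0.0137  0.0011  0.017 ]
[ 96  95  93  93  89  90 103 122 130 132 133 148 197 239 251 254 254 253
 251 251 252 252 252 252 252 252 252 252 252 252 252 252 252 252 252 252
 253 253 253 253 253 252 243 215 184 173 171 172 172 172 172 169 144  98
  66  58  57  57  57  56  55  54  55  55  68  90  88  79  76  70  61  53
  49  52  57  58  60  62  65  78  98 118 137 152 166 180 191 195 196 197]
```

>>> step_arm(
  moves=[
    [0,0,0,0.2,-0.1,4,0],
    [0,0,0,0.2,-0.1,8,0],
    [0,0,0,0.2,-0.1,11,0],
    [0,0,0,0.2,-0.1,13,0],
    [0,0,0,0.2,-0.1,14.5,0],
    [0,0,0,0.2,-0.1,15.2,0],
    [0,0,0,0.2,-0.1,15.2,0],
    [0,0,0,0.2,-0.1,15.2,0],
  ],
)

```text
time: 2.15
ee_pos: [0.5924, 0.1989, 0.0499]
tcp_rot: [-0.598, 3.083, 0.0]
force: [0.4, 0.5, -0.0]
gripper_width: 0.003
```

>>> step_arm(
  moves=[
    [0,0,0,0.4,0,0,0],
    [0,0,0,0.8,0,0,0],
    [0,0,0,1.8,0,0,0],
    [0,0,0,3,0,0,0],
    [0,0,0,4.2,0,0,0],
    [0,0,0,5.4,0,0,0],
    [0,0,0,6.6,0,0,0],
    [0,0,0,7.8,0,0,0],
    [0,0,0,9,0,0,0],
    [0,0,0,10.2,0,0,0],
    [0,0,0,11.4,0,0,0],
    [0,0,0,12.4,0,0,0],
    [0,0,0,13.2,0,0,0],
    [0,0,0,13.9,0,0,0],
    [0,0,0,14.4,0,0,0],
    [0,0,0,14.7,0,0,0],
    [0,0,0,15,0,0,0],
    [0,0,0,15,0,0,0],
  ],
)

```text
time: 3.65
ee_pos: [0.4533, 0.1419, 0.0491]
tcp_rot: [0.596, -3.085, 0.0]
force: [-0.1, 0.0, 0.1]
gripper_width: 0.001
```

>>> step_arm(
  moves=[
    [0,0,0,0.2,0,0,0],
    [0,0,0,0.4,0,0,0],
    [0,0,0,0.5,0,0,0],
    [0,0,0,0.5,0,0,0],
  ],
)

```text
time: 3.98
ee_pos: [0.4487, 0.1401, 0.0489]
tcp_rot: [0.596, -3.084, -0.0]
force: [0.2, -0.2, 0.3]
gripper_width: -0.001
```

```bash
python3 - <<'E'
from h import *
s=manip.read_state(); print(s['time'],W2E(s['ee_pos']),s['force'])
E
```

```text
3.9833 [-1.80997943e-01 -6.64242091e-05  4.88930842e-02] [ 0.18865443 -0.2200486   0.26517489]
```

>>> step_arm(
  moves=[
    [0,0,0,0.2,0,0,0],
    [0,0,0,0.4,0,0,0],
    [0,0,0,0.6,0,0,0],
    [0,0,0,0.6,0,0,0],
  ],
)

```text
time: 4.32
ee_pos: [0.4428, 0.1378, 0.0489]
tcp_rot: [0.596, -3.084, 0.0]
force: [0.2, 0.3, -0.4]
gripper_width: -0.002
```

```bash
python3 - <<'E'
from h import *
import pickle
s=manip.read_state(); print(s['time'],W2E(s['ee_pos']),s['force'])
c=shot('top','t2.png');pickle.dump(c,open('t2.pkl','wb'))
d=shot('scene');pickle.dump(d,open('s2.pkl','wb'))
a=c['pixels'][170:350,230:410]; b=d['pixels'][180:360,240:420]
cv2.imwrite('pics/z2.png',np.hstack([cv2.resize(i,(400,400),interpolation=cv2.INTER_CUBIC) for i in(a,b)]))
E
```

```text
4.3167 [-1.87318881e-01 -2.58176431e-05  4.89151865e-02] [ 0.23465212  0.31545172 -0.41883181]
```

View pics/z2.png

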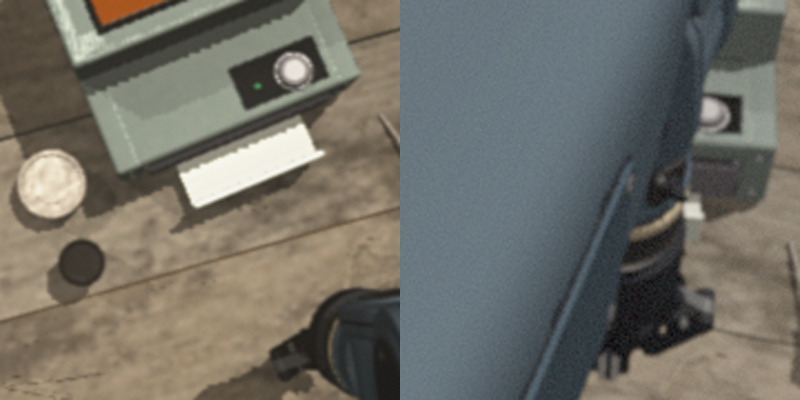

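The tray did not move: in the top view the lip is still by the hood and the gripper is well clear of it. I'll check where the fingertip really is.

```bash
python3 - <<'E'
from h import *
import pickle
w=pickle.load(open('w1.pkl','rb'))
p=np.array([.59301628,.20081112,.20127943])
print('TCP',proj(w,p),'tip',proj(w,p-[0,0,.019]))
t=pickle.load(open('t2.pkl','rb')); s=pickle.load(open('s2.pkl','rb'))
q=manip.read_state()['ee_pos']
for c in(t,s):
  for z in(-.019,0,.06,.15): print(z,proj(c,q+[0,0,z]))
c=shot('wrist','w2.png')
E
```

```text
TCP (np.float64(319.3976936780786), np.float64(292.4967543565812)) tip (np.float64(319.1437943964836), np.float64(275.5879560211576))
-0.019 (np.float64(374.8997522516065), np.float64(315.7009813903135))
0 (np.float64(376.47546022131706), np.float64(316.3140203242341))
0.06 (np.float64(381.9346257692174), np.float64(318.43794245442143))
0.15 (np.float64(391.82122047320195), np.float64(322.2843832886002))
-0.019 (np.float64(332.918321943174), np.float64(354.9883001514747))
0 (np.float64(333.2460758844889), np.float64(349.4611864810952))
0.06 (np.float64(334.37185518357387), np.float64(330.4764867736236))
0.15 (np.float64(336.3729184601689), np.float64(296.7313420257292))
```

View pics/w2.png

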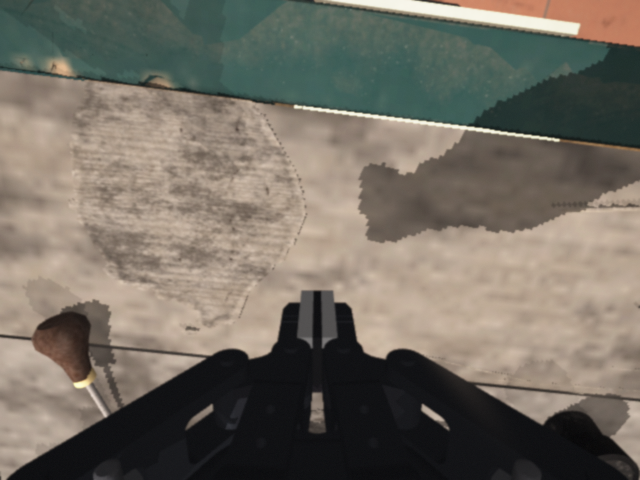

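The visible fingertip in the wrist view, (317,292), projects nearer to the TCP than to 19 mm ahead of it. A soft touch on the bare bench here will calibrate the tip height.

>>> step_arm(
  moves=[
    [0,0,0,0,0,1,0],
    [0,0,0,0,0,2,0],
    [0,0,0,0,0,2.5,0],
    [0,0,0,0,0,2.8,0],
    [0,0,0,0,0,2.8,0],
  ],
)

```text
time: 4.88
ee_pos: [0.4419, 0.1377, 0.0193]
tcp_rot: [0.595, -3.082, -0.0]
force: [-0.8, -0.4, 0.3]
gripper_width: -0.002
```

>>> step_arm(
  moves=[
    [0,0,0,0,0,0.1,0],
    [0,0,0,0,0,0.2,0],
    [0,0,0,0,0,0.3,0],
    [0,0,0,0,0,0.3,0],
  ],
)

```text
time: 5.22
ee_pos: [0.4435, 0.138, 0.0182]
tcp_rot: [-0.596, 3.084, -0.0]
force: [-0.2, 0.0, 0.2]
gripper_width: -0.002
```

>>> step_arm(
  moves=[
    [0,0,0,0,0,0.2,0],
    [0,0,0,0,0,0.3,0],
    [0,0,0,0,0,0.4,0],
    [0,0,0,0,0,0.4,0],
  ],
)

```text
time: 5.55
ee_pos: [0.4431, 0.1379, 0.0138]
tcp_rot: [0.596, -3.084, -0.0]
force: [1.1, 0.1, 0.4]
gripper_width: 0.0
```

>>> step_arm(
  moves=[
    [0,0,0,0,0,0.2,0],
    [0,0,0,0,0,0.3,0],
    [0,0,0,0,0,0.4,0],
    [0,0,0,0,0,0.4,0],
  ],
)

```text
time: 5.88
ee_pos: [0.443, 0.1379, 0.0097]
tcp_rot: [0.596, -3.084, -0.0]
force: [-0.1, 0.1, -0.3]
gripper_width: -0.002
```

>>> step_arm(
  moves=[
    [0,0,0,0,0,0.2,0],
    [0,0,0,0,0,0.3,0],
    [0,0,0,0,0,0.4,0],
    [0,0,0,0,0,0.4,0],
  ],
)

```text
time: 6.22
ee_pos: [0.4431, 0.1379, 0.0057]
tcp_rot: [0.596, -3.084, -0.0]
force: [0.4, -0.2, 0.6]
gripper_width: 0.001
```

>>> step_arm(
  moves=[
    [0,0,0,0,0,0.2,0],
    [0,0,0,0,0,0.3,0],
    [0,0,0,0,0,0.4,0],
    [0,0,0,0,0,0.4,0],
  ],
)

```text
time: 6.55
ee_pos: [0.4431, 0.1379, 0.0017]
tcp_rot: [0.596, -3.084, -0.0]
force: [-0.3, 0.7, 0.8]
gripper_width: -0.001
```

>>> step_arm(
  moves=[
    [0,0,0,0,0,0.2,0],
    [0,0,0,0,0,0.3,0],
    [0,0,0,0,0,0.3,0],
  ],
)

```text
time: 6.8
ee_pos: [0.443, 0.1379, -0.0013]
tcp_rot: [0.596, -3.084, -0.0]
force: [0.0, 1.1, -0.7]
gripper_width: 0.003
```

```bash
python3 - <<'E'
from h import *
s=manip.read_state(); print(s)
c=shot('wrist','w3.png'); d=shot('scene')
f=d['pixels'][250:400,250:420]
cv2.imwrite('pics/z3.png',np.hstack([cv2.resize(c['pixels'][220:400,200:440],(400,300)),cv2.resize(f,(340,300),interpolation=cv2.INTER_CUBIC)]))
print(proj(c,s['ee_pos']),proj(d,s['ee_pos']))
E
```

```text
{'time': 6.8, 'qpos': array([ 1.57046244e-01, -4.16527599e-02, -4.26203857e-01,  1.18680578e+00,
        3.35946674e-05, -2.24549358e-01]), 'joint_vel': array([-4.81610505e-04, -5.00564176e-04,  3.35818108e-03,  4.41830143e-03,
       -1.13045054e-04, -6.44470497e-05]), 'joint_efforts': array([-9.51818540e-03, -2.88190591e+01,  3.04795396e+01, -5.25017059e-02,
       -2.85029400e-04,  1.12446457e-06]), 'ee_pos': array([ 0.44304223,  0.13790067, -0.00132186]), 'tcp_rot': array([ 5.95672747e-01, -3.08403401e+00, -8.24386221e-05]), 'force': array([ 0.02360139,  1.07830469, -0.70553418]), 'wrist_torque': array([-0.03044052,  0.02762326, -0.06188406]), 'gripper_width': 0.00310013837548205}
(np.float64(318.66789119073195), np.float64(292.05425213913253)) (np.float64(332.3514113187998), np.float64(363.7586617715085))
```

View pics/z3.png

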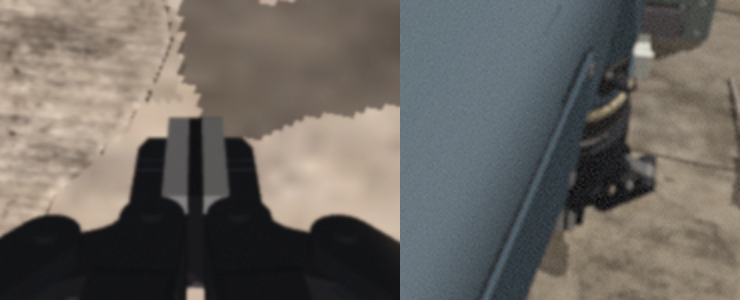

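```bash
python3 - <<'E'
from h import *
c=shot('wrist'); s=manip.read_state(); Rt=R.from_rotvec(s['tcp_rot'])
for dx in(0,.006,.011):
  print(dx,[(h,round(proj(c,s['ee_pos']+Rt.apply([dx,0,-h]))[1])) for h in(-.019,-.01,0,.01,.02,.03,.04)])
o,_=ray(c,0,0); print('cam in tool',Rt.inv().apply(o-s['ee_pos']))
E
```

```text
0 [(-0.019, 275), (-0.01, 283), (0, 292), (0.01, 303), (0.02, 314), (0.03, 327), (0.04, 342)]
0.006 [(-0.019, 265), (-0.01, 272), (0, 281), (0.01, 290), (0.02, 301), (0.03, 314), (0.04, 328)]
0.011 [(-0.019, 256), (-0.01, 262), (0, 271), (0.01, 280), (0.02, 291), (0.03, 302), (0.04, 316)]
cam in tool [ 0.08103633 -0.00071734 -0.15847735]
```

>>> step_arm(
  moves=[
    [0,0,0,0,0,0.3,0],
    [0,0,0,0,0,0.5,0],
    [0,0,0,0,0,0.7,0],
    [0,0,0,0,0,0.8,0],
    [0,0,0,0,0,0.8,0],
  ],
)

```text
time: 7.37
ee_pos: [0.4429, 0.1379, -0.0095]
tcp_rot: [0.596, -3.084, -0.0]
force: [0.8, 0.8, -0.5]
gripper_width: 0.001
```

>>> step_arm(
  moves=[
    [0,0,0,0,0,0.2,0],
    [0,0,0,0,0,0.4,0],
    [0,0,0,0,0,0.5,0],
    [0,0,0,0,0,0.5,0],
  ],
)

```text
time: 7.7
ee_pos: [0.443, 0.1379, -0.0144]
tcp_rot: [0.596, -3.084, -0.0]
force: [0.4, 0.7, -0.3]
gripper_width: 0.0
```

>>> step_arm(
  moves=[
    [0,0,0,0,0,0.1,0],
    [0,0,0,0,0,0.2,0],
    [0,0,0,0,0,0.3,0],
    [0,0,0,0,0,0.3,0],
  ],
)

```text
time: 8.03
ee_pos: [0.4435, 0.138, -0.0162]
tcp_rot: [-0.596, 3.084, -0.0]
force: [-1.6, -0.4, 4.8]
gripper_width: -0.0
```

The fingertip touches the bench at TCP z ≈ -0.016, so the tips are really about 16 mm behind the reported TCP. That is why the finger passed over the lip. I'll redo the hook with tip z = TCP z + 0.016.

```bash
python3 -c "
from h import *
go(-.187,.015,.08);go(-.027,.015,.08);go(-.027,.015,.026)"
```

```text
turn [-0.01  0.01 -0.13] shift [ 0.03  1.51 -9.62]
turn [-0.01  0.01 -0.13] shift [-15.97   1.55  -9.62]
turn [-0.01  0.01 -0.13] shift [-15.97   1.55  -4.22]
```

>>> step_arm(
  moves=[
    [0,0,0,0,0.5,-4,0],
    [0,0,0,0,1,-8,0],
    [0,0,0,-3,1.5,-9.6,0],
    [0,0,0,-7,1.5,-9.6,0],
    [0,0,0,-11,1.5,-9.6,0],
    [0,0,0,-14.5,1.5,-9.6,0],
    [0,0,0,-16,1.5,-9.6,0],
    [0,0,0,-16,1.5,-9.6,0],
    [0,0,0,-16,1.5,-7.5,0],
    [0,0,0,-16,1.5,-6,0],
    [0,0,0,-16,1.5,-5,0],
    [0,0,0,-16,1.5,-4.5,0],
    [0,0,0,-16,1.5,-4.2,0],
    [0,0,0,-16,1.5,-4.2,0],
  ],
)

```text
time: 9.2
ee_pos: [0.5855, 0.2112, 0.0246]
tcp_rot: [0.596, -3.084, 0.0]
force: [-0.1, 0.1, 0.1]
gripper_width: 0.001
```

>>> step_arm(
  moves=[
    [0,0,0,0.4,0,0,0],
    [0,0,0,0.8,0,0,0],
    [0,0,0,1.2,0,0,0],
    [0,0,0,1.8,0,0,0],
    [0,0,0,2.4,0,0,0],
    [0,0,0,3,0,0,0],
  ],
)

```text
time: 9.7
ee_pos: [0.5594, 0.2006, 0.0263]
tcp_rot: [-0.595, 3.081, 0.001]
force: [3.5, 1.5, -0.3]
gripper_width: 0.006
```

>>> step_arm(
  moves=[
    [0,0,0,0.8,0,0,0],
    [0,0,0,1.7,0,0,0],
    [0,0,0,2.7,0,0,0],
    [0,0,0,3.7,0,0,0],
    [0,0,0,4.7,0,0,0],
    [0,0,0,5.7,0,0,0],
    [0,0,0,6.7,0,0,0],
    [0,0,0,7.7,0,0,0],
    [0,0,0,8.7,0,0,0],
    [0,0,0,9.6,0,0,0],
    [0,0,0,10.4,0,0,0],
    [0,0,0,11,0,0,0],
    [0,0,0,11.5,0,0,0],
    [0,0,0,11.9,0,0,0],
    [0,0,0,12.2,0,0,0],
  ],
)

```text
time: 10.95
ee_pos: [0.4451, 0.1547, 0.0254]
tcp_rot: [-0.596, 3.084, -0.0]
force: [3.3, 3.3, 1.9]
gripper_width: 0.001
```

>>> step_arm(
  moves=[
    [0,0,0,0.2,0,0,0],
    [0,0,0,0.4,0,0,0],
    [0,0,0,0.5,0,0,0],
  ],
)

```text
time: 11.2
ee_pos: [0.4451, 0.1547, 0.0257]
tcp_rot: [-0.594, 3.075, 0.004]
force: [13.7, 7.0, -4.9]
gripper_width: -0.001
```

```bash
python3 - <<'E'
from h import *
s=manip.read_state(); print(s['time'],W2E(s['ee_pos']),s['force'])
E
```

```text
11.2 [-0.17893925  0.01476207  0.02573016] [13.7441205   7.01407452 -4.94618471]
```

>>> step_arm(
  moves=[
    [0,0,0,-0.8,0,0,0],
    [0,0,0,-1.2,0,-1,0],
    [0,0,0,-1.5,0,-4,0],
    [0,0,0,-1.5,0,-8,0],
    [0,0,0,-4,0,-12,0],
    [0,0,0,-8,-0.5,-15,0],
    [0,0,0,-12,-1,-17.5,0],
    [0,0,0,-15,-1.5,-17.5,0],
    [0,0,0,-15.3,-1.5,-17.5,0],
    [0,0,0,-15.3,-1.5,-17.5,0],
  ],
)

```text
time: 12.03
ee_pos: [0.5891, 0.1957, 0.1978]
tcp_rot: [0.594, -3.08, 0.002]
force: [-0.5, -0.3, -0.5]
gripper_width: 0.001
```

```bash
python3 - <<'E'
from h import *
import pickle
s=manip.read_state(); print(s['time'],W2E(s['ee_pos']))
c=shot('wrist','w4.png'); pickle.dump(c,open('w4.pkl','wb'))
E
```

```text
12.0333 [-0.03006206 -0.00116855  0.19775697]
```

View pics/w4.png

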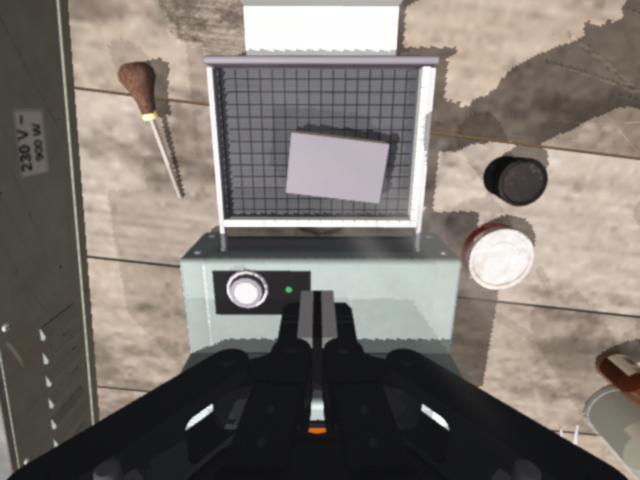

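The tray is out. Block top corners are at about (292,131), (390,142), (379,203) and (286,192); the rear stop is near row 218 and the left stop near col 412.

```bash
python3 - <<'E'
from h import *
import pickle
c=pickle.load(open('w4.pkl','rb')); im=c['pixels']
hsv=cv2.cvtColor(im,cv2.COLOR_BGR2HSV)
print(hsv[165,340],im[165,340], im[130:137,340].tolist())
m=(np.abs(im.astype(int)-im[165,340].astype(int)).max(2)<25).astype(np.uint8)
m[:, :265]=0; m[:,405:]=0; m[:110]=0; m[212:]=0
m=cv2.morphologyEx(m,cv2.MORPH_OPEN,np.ones((7,7)))
k=max(cv2.findContours(m,0,1)[0],key=cv2.contourArea)
b=cv2.boxPoints(cv2.minAreaRect(k)); print(b,cv2.minAreaRect(k))
P=np.array([W2E(onz(c,*p,.049)) for p in b]); print(P.round(4)); print('ctr',P.mean(0),[np.linalg.norm(P[i]-P[i-1]) for i in range(4)])
for i in range(4): d=P[i]-P[i-1]; print(np.degrees(np.arctan2(d[1],d[0])))
for n,u,v,z in [('rearstop inner',330,218,.038),('leftstop inner',414,150,.038),('R rim',222,150,.032),('panel',320,64,.054)]: print(n,W2E(onz(c,u,v,z)).round(4))
print(im[150,400:440].sum(1)//3, im[205:240,260].sum(1)//3)
E
```

```text
[153  13 191] [190 181 191] [[54, 52, 52], [61, 57, 58], [63, 60, 61], [62, 60, 60], [65, 64, 65], [69, 74, 83], [79, 95, 114]]
[[284.19086 191.74292]
 [291.30286 132.47635]
 [387.83282 144.05994]
 [380.72083 203.3265 ]] ((336.0118408203125, 167.90142822265625), (97.22250366210938, 59.69175338745117), 6.842773914337158)
[[-0.0477 -0.0292  0.049 ]
 [-0.0954 -0.0221  0.049 ]
 [-0.0862  0.055   0.049 ]
 [-0.0376  0.0517  0.049 ]]
ctr [-0.06671836  0.01383347  0.049     ] [np.float64(0.08157962386444242), np.float64(0.04821328173012019), np.float64(0.07768939641710162), np.float64(0.04872421969045664)]
-97.1540222582773
171.52636255238994
83.17363963205845
-3.8818158461911323
rearstop inner [-0.0219  0.0095  0.038 ]
leftstop inner [-0.0804  0.0791  0.038 ]
R rim [-0.0804 -0.0825  0.032 ]
panel [-0.1445  0.0007  0.054 ]
[104  89 102 112 111 107 105 105 105 105 104 108 125 160 181 204 241 253
 254 254 255 255 254 246 214 196 183 163 135 118 113 114 113 114 115 113
 114 114 118 123] [107 105 104  94  83  96 108 102  87  65  61  84 113 129 168 238 253 254
 254 254 253 225 125  83  80  82  85  87  90  90  82  57  42  42  47]
```

>>> step_arm(
  moves=[
    [0,0,0,4,0.5,2,0],
    [0,0,0,7.5,1.1,5,0],
    [0,0,0,8.6,1.1,9,0],
    [0,0,0,8.6,1.1,12.5,0],
    [0,0,0,8.6,1.1,15.5,0],
    [0,0,0,8.6,1.1,17.3,0],
    [0,0,0,8.6,1.1,17.8,0],
    [0,0,0,8.6,1.1,17.8,0],
  ],
)

```text
time: 12.75
ee_pos: [0.5, 0.1732, 0.0197]
tcp_rot: [0.595, -3.078, 0.001]
force: [-0.7, -0.2, 0.6]
gripper_width: -0.001
```

```bash
python3 - <<'E'
from h import *
s=manip.read_state(); print(s['time'],W2E(s['ee_pos']),s['force']); go(-.084,.010,.02)
E
```

```text
12.75 [-0.1210824   0.01143076  0.01968113] [-0.67047433 -0.18234539  0.64888014]
turn [ 0.05 -0.41 -0.13] shift [-3.71 -0.13 -0.06]
```

>>> step_arm(
  moves=[
    [0,0,0,-0.4,-0.1,0,0],
    [0,0,0,-0.8,-0.1,0,0],
    [0,0,0,-1.2,-0.1,0,0],
    [0,0,0,-1.6,-0.1,0,0],
    [0,0,0,-2,-0.1,0,0],
    [0,0,0,-2.4,-0.1,0,0],
    [0,0,0,-2.7,-0.1,0,0],
    [0,0,0,-3,-0.1,0,0],
    [0,0,0,-3.2,-0.1,0,0],
    [0,0,0,-3.4,-0.1,0,0],
    [0,0,0,-3.4,-0.1,0,0],
  ],
)

```text
time: 13.67
ee_pos: [0.5365, 0.1861, 0.0219]
tcp_rot: [-0.596, 3.084, 0.0]
force: [-0.2, -0.9, -0.2]
gripper_width: 0.002
```

>>> step_arm(
  moves=[
    [0,0,0,-0.1,0,0,0],
    [0,0,0,-0.2,0,0,0],
    [0,0,0,-0.2,0,0,0],
  ],
)

```text
time: 13.92
ee_pos: [0.5377, 0.1868, 0.0219]
tcp_rot: [0.596, -3.084, -0.0]
force: [-1.2, 0.1, -0.1]
gripper_width: 0.001
```

```bash
python3 - <<'E'
from h import *
s=manip.read_state(); print(s['time'],W2E(s['ee_pos']),s['force'])
E
```

```text
13.9167 [-0.08102195  0.00984691  0.02189022] [-1.15343339  0.1329164  -0.13481064]
```

>>> step_arm(
  moves=[
    [0,0,0,-0.1,0,0,0],
    [0,0,0,-0.1,0,0,0],
  ],
)

```text
time: 14.08
ee_pos: [0.5379, 0.187, 0.0218]
tcp_rot: [0.596, -3.082, -0.0]
force: [-4.0, -0.6, 1.9]
gripper_width: -0.003
```

>>> step_arm(
  moves=[
    [0,0,0,-0.1,0,0,0],
    [0,0,0,-0.1,0,0,0],
  ],
)

```text
time: 14.25
ee_pos: [0.539, 0.1875, 0.0218]
tcp_rot: [0.596, -3.083, -0.001]
force: [-3.4, 0.4, 1.8]
gripper_width: 0.005
```

```bash
python3 - <<'E'
from h import *
s=manip.read_state(); print(s['time'],W2E(s['ee_pos']),s['force'])
E
```

```text
14.25 [-0.07954834  0.01005603  0.02183029] [-3.40716516  0.40175744  1.81086663]
```

>>> step_arm(
  moves=[
    [0,0,0,0.8,0,0,0],
    [0,0,0,1,0,-2,0],
    [0,0,0,0.5,0,-4.5,0],
    [0,0,0,-1,-3,-4.8,0],
    [0,0,0,-2.9,-6.4,-4.8,0],
    [0,0,0,-2.9,-6.4,-4.5,0],
    [0,0,0,-2.9,-6.4,-2,0],
    [0,0,0,-2.9,-6.4,-0.5,0],
    [0,0,0,-2.9,-6.4,0,0],
    [0,0,0,-2.9,-6.4,0,0],
  ],
)

```text
time: 15.08
ee_pos: [0.5891, 0.1384, 0.0198]
tcp_rot: [0.595, -3.082, 0.0]
force: [0.1, 0.0, 0.7]
gripper_width: -0.001
```

```bash
python3 - <<'E'
from h import *
s=manip.read_state(); print(s['time'],W2E(s['ee_pos']),s['force'])
E
```

```text
15.0833 [-0.05152183 -0.05425991  0.0198005 ] [0.14285461 0.03859433 0.73828109]
```

>>> step_arm(
  moves=[
    [0,0,0,0,0.5,0,0],
    [0,0,0,0,0.9,0,0],
    [0,0,0,0,1.3,0,0],
    [0,0,0,0,1.7,0,0],
    [0,0,0,0,2.1,0,0],
    [0,0,0,0,2.5,0,0],
    [0,0,0,0,2.9,0,0],
    [0,0,0,0,3.2,0,0],
    [0,0,0,0,3.5,0,0],
    [0,0,0,0,3.7,0,0],
    [0,0,0,0,3.8,0,0],
    [0,0,0,0,3.8,0,0],
  ],
)

```text
time: 16.08
ee_pos: [0.5773, 0.174, 0.0229]
tcp_rot: [-0.595, 3.083, -0.001]
force: [1.6, -2.7, 4.2]
gripper_width: -0.001
```

>>> step_arm(
  moves=[
    [0,0,0,0,0.1,0,0],
    [0,0,0,0,0.2,0,0],
    [0,0,0,0,0.2,0,0],
  ],
)

```text
time: 16.33
ee_pos: [0.5765, 0.1757, 0.0228]
tcp_rot: [-0.595, 3.083, -0.001]
force: [1.2, -2.6, 4.8]
gripper_width: -0.001
```

>>> step_arm(
  moves=[
    [0,0,0,0,0.1,0,0],
    [0,0,0,0,0.2,0,0],
    [0,0,0,0,0.2,0,0],
  ],
)

```text
time: 16.58
ee_pos: [0.5756, 0.1776, 0.0227]
tcp_rot: [-0.595, 3.083, -0.001]
force: [1.1, -2.7, 4.0]
gripper_width: -0.003
```

```bash
python3 - <<'E'
from h import *
s=manip.read_state(); print(s['time'],W2E(s['ee_pos']),s['force'])
E
```

```text
16.5833 [-0.04928604 -0.01285512  0.02271546] [ 1.05710473 -2.71127564  4.03387823]
```

Some upward force has appeared, so I'll look before pushing on.

```bash
python3 - <<'E'
from h import *
import pickle
c=shot('wrist'); t=shot('top')
pickle.dump((c,t),open('w5.pkl','wb'))
a=cv2.resize(c['pixels'][150:420,150:510],(480,360)); b=cv2.resize(t['pixels'][190:310,250:370],(360,360),interpolation=cv2.INTER_CUBIC)[:,:320]
cv2.imwrite('pics/z5.png',np.hstack([a,b]))
E
```

```text
(no output)
```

View pics/z5.png

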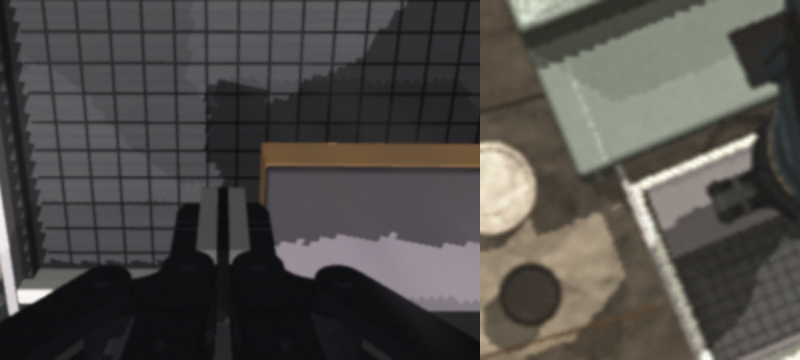

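>>> step_arm(
  moves=[
    [0,0,0,0,-0.2,0,0],
    [0,0,0,0,-0.2,-0.3,0],
    [0,0,0,0,0,-0.4,0],
    [0,0,0,0,0.1,-0.4,0],
    [0,0,0,0,0.1,-0.4,0],
  ],
)

```text
time: 17.1
ee_pos: [0.5737, 0.1792, 0.0253]
tcp_rot: [0.596, -3.083, -0.001]
force: [-0.9, 0.4, 0.1]
gripper_width: 0.002
```

>>> step_arm(
  moves=[
    [0,0,0,0,0.1,0,0],
    [0,0,0,0,0.2,0,0],
    [0,0,0,0,0.2,0,0],
  ],
)

```text
time: 17.35
ee_pos: [0.5737, 0.1801, 0.0257]
tcp_rot: [0.595, -3.084, 0.002]
force: [0.9, -1.7, -0.9]
gripper_width: 0.002
```

>>> step_arm(
  moves=[
    [0,0,0,0,0.1,0,0],
    [0,0,0,0,0.2,0,0],
    [0,0,0,0,0.2,0,0],
  ],
)

```text
time: 17.6
ee_pos: [0.5736, 0.1804, 0.0261]
tcp_rot: [-0.594, 3.085, -0.007]
force: [0.9, -5.8, -0.9]
gripper_width: -0.004
```

```bash
python3 - <<'E'
from h import *
s=manip.read_state(); print(s['time'],W2E(s['ee_pos']),s['force'])
E
```

```text
17.6 [-0.05017587 -0.00954777  0.02609033] [ 0.91770512 -5.75599385 -0.92867769]
```

>>> step_arm(
  moves=[
    [0,0,0,0,-0.6,0,0],
    [0,0,0,0,-1.2,0,0],
    [0,0,0,0,-1.2,-3,0],
    [0,0,0,0,-1,-7,0],
    [0,0,0,-1,0,-11,0],
    [0,0,0,-2,0.9,-15,0],
    [0,0,0,-2,0.9,-17.2,0],
    [0,0,0,-2,0.9,-17.2,0],
    [0,0,0,-2,0.9,-17.2,0],
  ],
)

```text
time: 18.35
ee_pos: [0.5898, 0.1991, 0.2008]
tcp_rot: [-0.595, 3.079, 0.002]
force: [-0.2, -0.2, -0.4]
gripper_width: 0.0
```

```bash
python3 - <<'E'
from h import *
import pickle
s=manip.read_state(); print(s['time'],W2E(s['ee_pos']))
c=shot('wrist'); pickle.dump(c,open('w6.pkl','wb'))
cv2.imwrite('pics/z6.png',cv2.resize(c['pixels'][40:250,200:450],(714,600),interpolation=cv2.INTER_CUBIC))
E
```

```text
18.35 [-0.02803506  0.00175435  0.20081678]
```

View pics/z6.png

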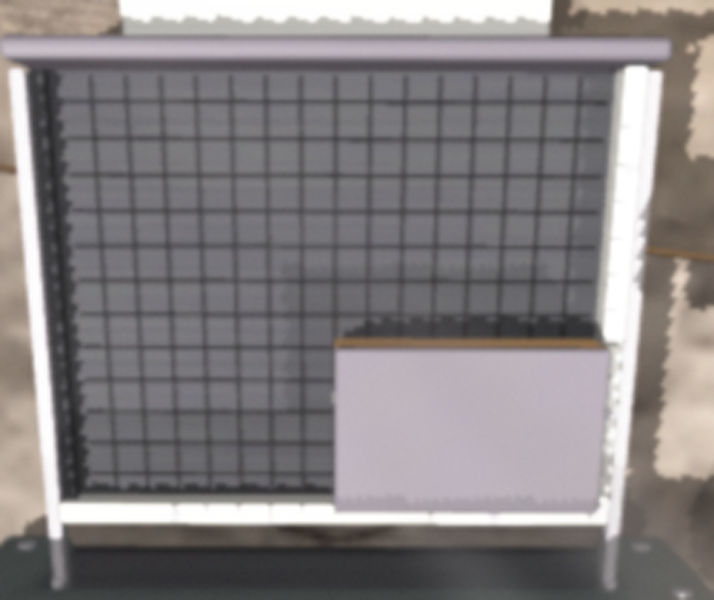

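The block sits square in the corner of the tray. Quick numeric check of both gaps.

```bash
python3 - <<'E'
from h import *
import pickle
c=pickle.load(open('w6.pkl','rb'))
q=lambda x,y,z:W2E(onz(c,200+x/2.857,40+y/2.857,z)).round(4)
print('block rear L/R',q(595,511,.049),q(340,509,.049),'block left rear/front',q(602,500,.049),q(608,350,.049),'right',q(334,430,.049),'front',q(470,348,.049))
print('rear stop inner',q(150,502,.038),q(300,502,.038),'left stop inner top',q(612,150,.038),q(604,330,.038), 'floor',q(605,150,.026),q(598,320,.026))
print('panel',q(330,62,.054),'lip',q(330,10,.05))
E
```

```text
block rear L/R [-0.0194  0.0797  0.049 ] [-0.0202  0.0027  0.049 ] block left rear/front [-0.0228  0.0815  0.049 ] [-0.0675  0.0797  0.049 ] right [-0.0444  0.001   0.049 ] front [-0.0682  0.0401  0.049 ]
rear stop inner [-0.0194 -0.0564  0.038 ] [-0.0193 -0.0097  0.038 ] left stop inner top [-0.1216  0.0792  0.038 ] [-0.0719  0.0809  0.038 ] floor [-0.1221  0.0801  0.026 ] [-0.0734  0.0818  0.026 ]
panel [-0.1427  0.0002  0.054 ] lip [-0.1555  0.0002  0.05  ]
```

>>> step_arm(
  moves=[
    [0,0,0,3.5,2,2,0],
    [0,0,0,7,4,5,0],
    [0,0,0,7.2,4,9,0],
    [0,0,0,7.2,4,12.5,0],
    [0,0,0,7.2,4,15.5,0],
    [0,0,0,7.2,4,17.3,0],
    [0,0,0,7.2,4,17.8,0],
    [0,0,0,7.2,4,17.8,0],
    [0,0,0,6.6,4,17.8,0],
    [0,0,0,6.1,4,17.8,0],
    [0,0,0,5.7,4,17.8,0],
    [0,0,0,5.4,4,17.8,0],
    [0,0,0,5.3,4,17.8,0],
  ],
)

```text
time: 19.48
ee_pos: [0.5261, 0.2162, 0.0215]
tcp_rot: [-0.595, 3.082, 0.0]
force: [0.8, -0.8, -0.7]
gripper_width: 0.001
```

>>> step_arm(
  moves=[
    [0,0,0,-0.1,0,0,0],
    [0,0,0,-0.2,0,0,0],
  ],
)

```text
time: 19.65
ee_pos: [0.5264, 0.2165, 0.0204]
tcp_rot: [-0.596, 3.084, 0.0]
force: [0.1, 0.7, 0.8]
gripper_width: -0.001
```

```bash
python3 - <<'E'
from h import *
s=manip.read_state(); print(s['time'],W2E(s['ee_pos']),s['force'])
E
```

```text
19.65 [-0.08034907  0.04165974  0.02039357] [0.12115971 0.66702215 0.8003551 ]
```

>>> step_arm(
  moves=[
    [0,0,0,-0.1,0,0,0],
    [0,0,0,-0.2,0,0,0],
  ],
)

```text
time: 19.82
ee_pos: [0.5275, 0.217, 0.02]
tcp_rot: [0.596, -3.084, 0.0]
force: [-2.2, -1.0, 1.4]
gripper_width: -0.002
```

>>> step_arm(
  moves=[
    [0,0,0,-0.1,0,0,0],
    [0,0,0,-0.2,0,0,0],
  ],
)

```text
time: 19.98
ee_pos: [0.5283, 0.2173, 0.0198]
tcp_rot: [0.595, -3.081, 0.001]
force: [-3.7, -1.4, 3.1]
gripper_width: 0.001
```

>>> step_arm(
  moves=[
    [0,0,0,0.6,0,0,0],
    [0,0,0,1,0,-1.5,0],
    [0,0,0,1.2,0,-5,0],
    [0,0,0,3,-1,-7,0],
    [0,0,0,6,-2.5,-7,0],
    [0,0,0,9.4,-3.2,-7,0],
    [0,0,0,9.4,-3.2,-6.5,0],
    [0,0,0,9.4,-3.2,-3.5,0],
    [0,0,0,9.4,-3.2,-1.5,0],
    [0,0,0,9.4,-3.2,-0.8,0],
    [0,0,0,9.4,-3.2,-0.8,0],
  ],
)

```text
time: 20.9
ee_pos: [0.4523, 0.1529, 0.0256]
tcp_rot: [0.595, -3.08, -0.0]
force: [-0.1, 0.7, 0.8]
gripper_width: -0.004
```

```bash
python3 - <<'E'
from h import *
s=manip.read_state(); print(s['time'],W2E(s['ee_pos']),s['force']);go(-.013,.01,.028)
E
```

```text
20.9 [-0.17294107  0.01039302  0.02556135] [-0.07571234  0.65061242  0.83935214]
turn [ 0.06 -0.24 -0.14] shift [-15.99  -0.    -0.31]
```

>>> step_arm(
  moves=[
    [0,0,0,-0.3,0,-0.2,0],
    [0,0,0,-0.6,0,-0.2,0],
    [0,0,0,-0.9,0,-0.2,0],
    [0,0,0,-1.2,0,-0.2,0],
    [0,0,0,-1.6,0,-0.2,0],
    [0,0,0,-2.1,0,-0.2,0],
    [0,0,0,-2.7,0,-0.2,0],
    [0,0,0,-3.3,0,-0.2,0],
    [0,0,0,-3.9,0,-0.2,0],
    [0,0,0,-4.5,0,-0.2,0],
    [0,0,0,-5.1,0,-0.2,0],
    [0,0,0,-5.7,0,-0.2,0],
    [0,0,0,-6.3,0,-0.2,0],
    [0,0,0,-6.9,0,-0.2,0],
    [0,0,0,-7.5,0,-0.2,0],
    [0,0,0,-8.1,0,-0.2,0],
    [0,0,0,-8.7,0,-0.2,0],
    [0,0,0,-9.2,0,-0.2,0],
    [0,0,0,-9.6,0,-0.2,0],
    [0,0,0,-9.9,0,-0.2,0],
  ],
)

```text
time: 22.57
ee_pos: [0.5469, 0.1901, 0.0299]
tcp_rot: [-0.596, 3.084, -0.0]
force: [-3.8, -2.9, 2.0]
gripper_width: 0.001
```

>>> step_arm(
  moves=[
    [0,0,0,-0.3,0,0,0],
    [0,0,0,-0.7,0,0,0],
    [0,0,0,-1.1,0,0,0],
    [0,0,0,-1.6,0,0,0],
    [0,0,0,-2.1,0,0,0],
    [0,0,0,-2.6,0,0,0],
    [0,0,0,-3.1,0,0,0],
    [0,0,0,-3.6,0,0,0],
    [0,0,0,-4.1,0,0,0],
    [0,0,0,-4.5,0,0,0],
    [0,0,0,-4.8,0,0,0],
    [0,0,0,-5.1,0,0,0],
    [0,0,0,-5.3,0,0,0],
    [0,0,0,-5.5,0,0,0],
    [0,0,0,-5.6,0,0,0],
  ],
)

```text
time: 23.82
ee_pos: [0.5985, 0.2109, 0.0299]
tcp_rot: [0.596, -3.085, 0.0]
force: [-2.1, -3.4, 1.2]
gripper_width: 0.003
```

```bash
python3 - <<'E'
from h import *
s=manip.read_state(); print(s['time'],W2E(s['ee_pos']),s['force']);go(-.013,.01,.028)
E
```

```text
23.8167 [-0.01564572  0.00943846  0.02987864] [-2.13667421 -3.36250607  1.17373707]
turn [-0.   -0.01 -0.14] shift [-0.26  0.06  0.19]
```

>>> step_arm(
  moves=[
    [0,0,0,-0.1,0,0,0],
    [0,0,0,-0.2,0,0,0],
    [0,0,0,-0.3,0,0,0],
    [0,0,0,-0.3,0,0,0],
  ],
)

```text
time: 24.15
ee_pos: [0.6012, 0.2121, 0.0299]
tcp_rot: [-0.596, 3.084, 0.0]
force: [-2.7, -3.5, -0.1]
gripper_width: 0.003
```

>>> step_arm(
  moves=[
    [0,0,0,-0.1,0,0,0],
    [0,0,0,-0.2,0,0,0],
    [0,0,0,-0.3,0,0,0],
    [0,0,0,-0.3,0,0,0],
  ],
)

```text
time: 24.48
ee_pos: [0.6021, 0.2126, 0.0299]
tcp_rot: [0.595, -3.081, 0.001]
force: [-7.0, -5.4, 3.7]
gripper_width: 0.001
```

>>> step_arm(
  moves=[
    [0,0,0,-0.1,0,0,0],
    [0,0,0,-0.2,0,0,0],
    [0,0,0,-0.2,0,0,0],
  ],
)

```text
time: 24.73
ee_pos: [0.6021, 0.2125, 0.0298]
tcp_rot: [0.594, -3.077, 0.002]
force: [-10.7, -7.5, 6.5]
gripper_width: 0.002
```

```bash
python3 - <<'E'
from h import *
s=manip.read_state(); print(s['time'],W2E(s['ee_pos']),s['force'])
E
```

```text
24.7333 [-0.01165507  0.00960532  0.02982186] [-10.69832969  -7.46034519   6.47001414]
```

>>> step_arm(
  moves=[
    [0,0,0,0.8,0,0,0],
    [0,0,0,1.2,0,-1,0],
    [0,0,0,1.2,0,-4,0],
    [0,0,0,1.2,0,-7.5,0],
    [0,0,0,1.2,0,-7.5,0],
  ],
)

```text
time: 25.15
ee_pos: [0.6004, 0.2121, 0.1152]
tcp_rot: [-0.594, 3.067, 0.005]
force: [1.1, -0.2, 2.4]
gripper_width: 0.004
```

```bash
python3 - <<'E'
from h import *
s=manip.read_state(); print(s['time'],s['ee_pos'],s['force']); e=W2E([.6615,.163,.0]);print(e)
go(e[0],e[1],.085)
E
```

```text
25.15 [0.60044178 0.21205926 0.11517057] [ 1.14645671 -0.17292605  2.39751979]
[ 0.02486598 -0.05858057  0.        ]
turn [-0.03  1.03 -0.09] shift [-3.78 -6.83  3.09]
```

>>> step_arm(
  moves=[
    [0,0,0,-2,-3.4,0,0],
    [0,0,0,-3.6,-6.8,0,0],
    [0,0,0,-3.6,-6.8,0,0],
    [0,0,0,-3.6,-6.8,0,0],
  ],
)

```text
time: 25.48
ee_pos: [0.6558, 0.1592, 0.1057]
tcp_rot: [-0.591, 3.082, 0.002]
force: [0.0, 0.8, -0.0]
gripper_width: 0.001
```

```bash
python3 - <<'E'
from h import *
s=manip.read_state(); print(s['time'],s['ee_pos'],s['force'])
go(.0249,-.0586,.074)
t=shot('top'); c=shot('wrist')
a=cv2.resize(c['pixels'][120:360,150:480],(440,320)); b=cv2.resize(t['pixels'][180:300,250:400],(360,288),interpolation=cv2.INTER_CUBIC)
b=np.vstack([b,np.zeros((32,360,3),np.uint8)])
cv2.imwrite('pics/z7.png',np.hstack([a,b]))
E
```

```text
25.4833 [0.65581839 0.15922552 0.10573428] [ 0.03106298  0.83966032 -0.01566988]
turn [ 0.05  0.23 -0.27] shift [-0.66  0.14  3.18]
```

View pics/z7.png

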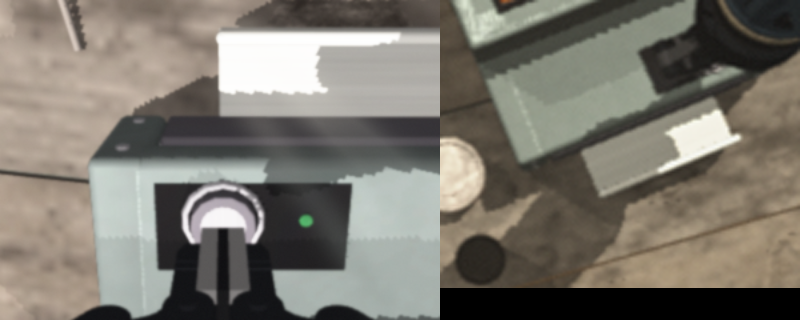

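The tray is shut and the fingertip is practically over the button. I'll centre it and press.

>>> step_arm(
  moves=[
    [0,0,0,-0.6,0.1,1,0],
    [0,0,0,-0.6,0.1,2.2,0],
    [0,0,0,-0.6,0.1,3,0],
    [0,0,0,-0.6,0.1,3.3,0],
    [0,0,0,-0.6,0.1,3.6,0],
    [0,0,0,-0.6,0.1,3.8,0],
    [0,0,0,-0.6,0.1,4,0],
    [0,0,0,-0.6,0.1,4.1,0],
    [0,0,0,-0.6,0.1,4.1,0],
  ],
)

```text
time: 26.33
ee_pos: [0.6584, 0.1632, 0.065]
tcp_rot: [-0.596, 3.084, 0.001]
force: [-2.4, 0.8, 5.1]
gripper_width: -0.002
```

>>> step_arm(
  moves=[
    [0,0,0,0,0,0.1,0],
    [0,0,0,0,0,0.2,0],
    [0,0,0,0,0,0.3,0],
    [0,0,0,0,0,0.3,0],
  ],
)

```text
time: 26.67
ee_pos: [0.6587, 0.1632, 0.0647]
tcp_rot: [-0.596, 3.082, 0.001]
force: [-6.7, 0.7, 11.3]
gripper_width: 0.0
```

>>> step_arm(
  moves=[
    [0,0,0,0,0,0.1,0],
    [0,0,0,0,0,0.2,0],
    [0,0,0,0,0,0.3,0],
    [0,0,0,0,0,0.3,0],
  ],
)

```text
time: 27.0
ee_pos: [0.6587, 0.1632, 0.0645]
tcp_rot: [-0.595, 3.081, 0.0]
force: [-10.5, -1.0, 20.4]
gripper_width: -0.002
```

The button bottomed: z stayed at 0.0645–0.065 while the force rose from 5 to 20 N. Now I'll retract and do a last check.

>>> step_arm(
  moves=[
    [0,0,0,0,0,-1,0],
    [0,0,0,0,0,-4,0],
    [0,0,0,0,0,-8,0],
    [0,0,0,4,0,-12,0],
    [0,0,0,8,0,-15,0],
    [0,0,0,8,2,-15,0],
    [0,0,0,8,4,-15,0],
    [0,0,0,8,4,-15,0],
  ],
)

```text
time: 27.67
ee_pos: [0.5694, 0.1724, 0.2111]
tcp_rot: [-0.598, 3.078, 0.002]
force: [-0.7, -0.4, 0.4]
gripper_width: 0.002
```

```bash
python3 - <<'E'
from h import *
s=manip.read_state(); print(s['time'],W2E(s['ee_pos']),s['force'])
c=shot('wrist','w8.png')
E
```

```text
27.6667 [-0.0569795  -0.01538551  0.21105793] [-0.66407888 -0.35524626  0.42105791]
```

View pics/w8.png

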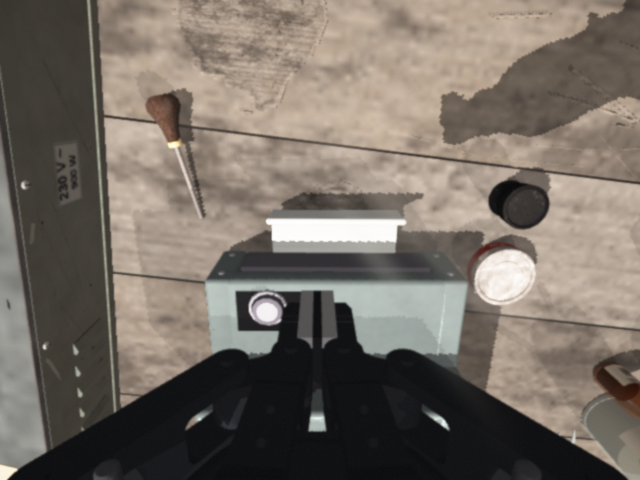

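```bash
python3 - <<'E'
from h import *
c=shot('wrist'); print('lip',W2E(onz(c,335,218,.05)).round(4),'loupe',onz(c,525,204,.04).round(3))
print(manip.sign_off())
E
```

```text
lip [-0.0476 -0.0019  0.05  ] loupe [0.5   0.343 0.04 ]
the job is handed in; nothing more can be done
None
```

The job is done in the order asked and was handed in at about 28 s of the 54 s allowed. With a fingertip behind the lip I drew the tray out to its stop and pushed the block into the corner. I then slid the tray shut and pressed the start button right down.

**First pull missed.** On my first try the fingers passed over the lip and the tray stayed shut. A light touch on the bench showed the fingertips are about 16 mm behind the reported TCP, not 19 mm ahead of it as stated. I corrected the heights, and the second pull worked.

**Checks**
- **Tray out:** it stopped moving while the pull rose to about 15 N.
- **Block in its corner:** the camera put it flush with both stops to about 1 mm. I also felt it meet the left stop at about 6 N and the rear stop at about 4 N.
- **While pushing left:** at one point the finger pressed on the block with about 4 N downward, so I raised it and carried on. The block was not lifted.
- **Tray shut:** it stopped moving at about 13 N. The lip measured 0.048 m in front of the engraver's front edge, as expected when shut.
- **Button:** it bottomed out after about 5 mm, with the force rising from 5 to 20 N. I saw no separate sign that the machine started.
- **Loose items:** the loupe measured within about 1 cm of its first reading, and I saw no sign that the graver or the tin had moved.

I could not look at the block again once the tray was shut, so its final seating rests on closing the tray slowly.

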